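Build up the drive stack on the keyed test shaft

TASK

Build the drive stack on the keyed test shaft: first the green spacer, then the blue hub whose two keyways line up with the shaft's two brass keys, then the black collar on top, each fully down on the one below. Stand the other blue hub, which does not fit, upright in the grey tray. Leave the yellow tape roll and the wood blocks beside the parts where they are.

Things in the scene. Friction and masses are not known exactly. Their poses are not given: they have to be found in the camera images.
- spacer_centre (a point): Green ring, 58 mm outside diameter, 45 mm bore, 20 mm tall, lying flat on the table. Point: its centre, half-way up (10 mm above its underside); z up. It passes freely over shaft and keys and goes on first.
- hub_square_centre (a point): Blue round hub on end: 66 mm diameter, 30 mm tall, through bore 25 mm with two full-height keyways, 14.5 mm wide, reaching 23 mm from the axis. This one's keyways are at right angles: along its +x and its +y. It fits the shaft when its x and y axes point the same way as those of the shaft. Point: its centre, on the axis half-way up (15 mm above its underside); z up.
- hub_opposed_centre (a point): Blue round hub on end: 66 mm diameter, 30 mm tall, through bore 25 mm with two full-height keyways, 14.5 mm wide, reaching 23 mm from the axis. This one's keyways are opposite each other, along its +x and -x, so it does not fit the shaft; it belongs in the tray. Same colour and size as the other hub. Point: its centre, on the axis half-way up (15 mm above its underside); z up.
- collar_centre (a point): Black plain ring, 44 mm outside diameter, 25 mm bore, 24 mm tall, lying flat on the table. Point: its centre, half-way up (12 mm above its underside); z up. It goes on last, over the plain end of the shaft.
- shaft_seat (a point): Fixed upright 20 mm steel shaft on a round boss (60 mm dia) on a wooden base 110 mm square, 15 mm thick. Point: on its axis at the boss top, 30 mm above the table; z up. Tapered tip 62 mm above the point. Two brass keys, 10 mm wide, reach 19.5 mm from the axis along +x and +y, up to 40 mm above the point. Stacked undersides lie at 0 (spacer), 20 (hub), 50 mm (collar) above it. Stands left or right.
- tray_floor (a point): Fixed open grey square tray, 150 mm square outside, 142 mm inside, walls 15 mm high. Point: centre of its inner floor, 4 mm above the table; x and y along its sides, z up.
- tape_centre (a point): Yellow roll of tape, a bystander lying flat: 74 mm outside diameter, 54 mm hole, 25 mm tall. Point: its centre, half-way up.
- block_a_centre (a point): Wood block, a bystander: 38 mm (its x) by 60 mm (its y), 35 mm tall. Point: its centre, half-way up.
- block_b_centre (a point): Wood block, a bystander, same as the other: 38 mm (its x) by 60 mm (its y), 35 mm tall. Point: its centre, half-way up.
Things that resemble listed ones, but are neither listed nor needed, are in the scene too. Of the things that look like the part that bears spacer_centre, take the one that is farthest to the robot's right at the start. Leave any white look-alike of the part that bears hub_opposed_centre alone.

How it is judged:
On the way, in this order (a step that is already met when the one before it is completed fails the run):
1. the green spacer is down on the shaft's boss (z of spacer_centre in the frame of shaft_seat between 0.006 and 0.014 m and horizontal distance between spacer_centre and shaft_seat below 0.015 m and angle between spacer_centre's own z axis and vertical below 0.15 rad), for 0.2 s.
2. the matching hub is fully down over the keys on the spacer (all of step 1 and z of hub_square_centre in the frame of shaft_seat between 0.031 and 0.039 m and horizontal distance between hub_square_centre and shaft_seat below 0.005 m and angle between hub_square_centre's own z axis and vertical below 0.15 rad and angle between the x axis of hub_square_centre and the x axis of shaft_seat, either way round below 0.25 rad), for 0.2 s.
3. the black collar is down on the hub (all of step 2 and z of collar_centre in the frame of shaft_seat between 0.058 and 0.066 m and horizontal distance between collar_centre and shaft_seat below 0.006 m and angle between collar_centre's own z axis and vertical below 0.15 rad), for 0.2 s.
At the end, for the whole second after the job is handed in: Spacer, matching hub and collar lie on the shaft in that order from below, each level and within 4 mm of its fully seated height (centred within 15, 5 and 6 mm), the hub's keyways over the keys; the other hub stands upright on the tray's floor, inside its walls; all four released and at rest (all of step 3 and z of hub_opposed_centre in the frame of tray_floor between 0.01 and 0.02 m and angle between hub_opposed_centre's own z axis and vertical below 0.15 rad and x of hub_opposed_centre in the frame of tray_floor between -0.04 and 0.04 m and y of hub_opposed_centre in the frame of tray_floor between -0.04 and 0.04 m and linear speed of each of spacer, hub_square, collar, hub_opposed below 0.02 m/s); the robot touches nothing.
It fails at once if the tape roll or one of the two wood blocks among the parts is shifted by more than 30 mm (distance of any of tape_centre, block_a_centre, block_b_centre from where it was at the start of the episode above 0.03 m).
It also fails if it takes over 112 s, if anything falls off the work surface, if the arm or the gripper's body presses on something with over 40 N, if the wrist force passes 120 N, or if a joint passes its speed limit or range.

ROBOT

A 7-joint arm with a two-finger parallel gripper is mounted at the origin on the work surface. World frame = base frame: x ahead of the robot, y to its left, z up, the work surface at z = 0. Lengths are in m, angles in rad, forces in N, time in s.
With the tool pointing down it reaches from about 0.425 to 0.875 m from the base axis. Payload 4.7 kg.
Tool frame: the origin (TCP) lies on the centre line of the jaws, within the pads' length; the fingertips stand 17 mm ahead of it and the grasp point (between the pads) lies 2 mm behind it; z points along the fingers, y is the line along which they close (so a half turn about z gives the same grasp; the last joint's range is limited). The gripper opens to 85 mm and grips with 20 to 120 N. Pads are 22 mm wide; open, the fingers measure 114 mm over their backs; the gripper's body (76 mm by 85 mm) begins 54 mm behind the grasp point. The pads swing forward as they close: fully open they stand 13 mm farther back than shut.
Start: joints at [-1.309, 0.321, -0.07, 1.45, 0.023, 1.371, -0.057], TCP at [0.159, 0.63, 0.248] pointing down, gripper open.
Joint ranges: [-2.86, 2.86], [-0.3, 2.09], [-1.38, 1.24], [0.06, 2.45], [-1.56, 4.7], [0.09, 2.05], [-2.69, 2.69]. Speed limits (rad/s): [2.57, 2.57, 3.14, 3.14, 3.14, 3.14, 3.14].

INTERFACE

Orientations are given as a rotation vector (axis times angle).
In Python, from cell import robot, vision, nets gives the robot as it stands.
- The arm moves only by the tool step_arm, never from a script. Its argument "plan" is a list of rows, each a list of 2 entries, a list of its own where there are three numbers: the shift along the tool's x, y, z in m, then the turn about the tool's z in rad. A call has 1 to 8 rows; each row is the pose to reach, as a shift and turn from the pose commanded when the call began, along the tool's axes at that moment; what a row does not reach only later rows make up. A row lasts 1/8 s, in which the tool goes at most 62.5 mm and 10.7 degrees, less where a joint would pass 70% of its speed; a pose out of reach is approached as far as the arm can. A call with a gripper value outside its range is refused whole. "gripper" is the opening, from 0 (shut) to 1 (fully open), set as the call begins (left out, the last holds). The fingers move at their own pace and stop on an object; the grip force is fixed at half the most. Time passes only in rows, so rows that repeat a pose let the fingers close. It gives the time, the measured TCP pose, the force, the opening and the grip force at its end, in the units of the state.
- robot.observe(): the state, without advancing time (a new reading comes with each control period).
- vision.snapshot(name): name is "side" or "top"; returns a dict with "frame" (384x512x3 uint8, blue, green, red), "depth" (384x512 float32, m along the optical axis (not along the pixel's ray), 0 where there is no reading), "mtx" (3x3 intrinsics, pixels), "k1" (the pictures are not rectified: a ray, as slopes to the right and down, at radius r is drawn at 1 + k1 r^2 times it, then the intrinsics apply), "R" (3x3) and "t" (3): a world point X has camera coordinates R X + t. Camera axes: x right, y down, z forward; pixel columns grow to the right and rows downward; lengths in m; the calibration is good to about 2 mm. A picture is of the moment at which its call begins.
- robot.hand_in(): hands the job in; it is judged then, once.
Trained networks look in the newest picture that a camera, given by its name, has taken for a name from the list of things; names that differ only in an ending like _2 or _b are one class to them, and where a whole thing is asked for, a point or a joint stands for the part that bears it (a point fixed in the world has none). Each returns a list of dicts, best first, with "p" (0 to 1); they miss things now and then, are a little off and sometimes report something else, mostly with a low value. They report only what shows in the picture. A call takes as long as a camera call. They do not tell look-alikes from the thing itself.
- nets.regions_of(name, camera): "pixels" (384x512 bool, what is visible of it) and "extent" ([left, top, right, bottom] in pixels, round what is visible of it).
- nets.landmark_of(name, camera): "xy" ([column, row] in pixels: a listed point, or the origin of a listed thing).
The state is a dict: "t": time; "joints": joint angles; "qvel": joint speeds; "effort": joint torques, N m; "ee_pos": TCP position; "ee_rot": TCP orientation; "contact_force": force on the tool from outside, world axes, zero at the start; "moment": the same for the moment, N m; "finger_gap": opening from 0.0 (shut) to 1.0 (fully open); "gripper_force": force on a finger pad.
Only numpy, scipy, OpenCV 4.12 (cv2) and the standard library are available. Lean on these libraries where they do the work, as an engineer would, in place of code of your own. Each camera call takes 0.05 s, during which the arm holds its last target. There are 200 camera calls.

## Working session

There is one attempt and no reset: what is moved stays moved. The work goes in short steps, Python scripts to look and compute and a tool call to move; the robot and the scene stay as the last step left them, time stands still between calls to the robot, and variables do not carry over. Pictures are saved under pics/ and viewed, at most 14 in all, crops included, and the job is handed in when it is done.

Besides the shell and the picture viewer there is one more tool, called after ">>>" in YAML: its name, and indented under it one key for each argument. step_arm: Moves the arm, as the interface text tells. Its arguments: {"type":"object","properties":{"plan":{"type":"array","items":{"type":"array"}},"gripper":{"type":"number"}},"required":["plan"]}

```bash
ls; mkdir -p pics; python3 - <<'E'
from cell import robot, vision, nets
import cv2,numpy as np
print(robot.observe())
for c in("top","side"):
    s=vision.snapshot(c); cv2.imwrite(f"pics/{c}0.png",cv2.resize(s["frame"],(800,600))); np.savez(f"{c}0.npz",**s)
    print(c,s["mtx"],s["k1"],s["R"],s["t"])
    for n in "spacer_centre hub_square_centre hub_opposed_centre collar_centre shaft_seat tray_floor tape_centre block_a_centre".split():
        print(n,[(np.round(d["xy"]),round(d["p"],2)) for d in nets.landmark_of(n,c)][:5])
E
```

```text
pics
{'t': 0.0, 'joints': array([-1.30892907,  0.3218179 , -0.07009418,  1.4517121 ,  0.02264204,
        1.3708129 , -0.05690292]), 'qvel': array([-0.00091549,  0.00088798,  0.00107895,  0.00088606, -0.00106663,
       -0.00211151,  0.00068528]), 'effort': array([-1.67470876e-04, -4.93582821e+01, -3.82537544e-01, -3.14333940e+01,
        1.27479283e-02,  1.13554523e-02, -5.02524369e-07]), 'ee_pos': array([0.15933171, 0.62962587, 0.24720826]), 'ee_rot': array([-3.88112758e-01, -3.11742097e+00,  3.07941091e-03]), 'contact_force': array([0.23849131, 0.08760087, 0.88754683]), 'moment': array([-0.00873903, -0.03405265,  0.04067854]), 'gripper_force': 0.0, 'finger_gap': 0.9960420407425125}
top [[407.49240486   0.         252.59323774]
 [  0.         407.49240486 190.54728082]
 [  0.           0.           1.        ]] 0.028851401416639322 [[-0.01631229 -0.99976996  0.01392629]
 [-0.98354767  0.01353834 -0.18014075]
 [ 0.17991077 -0.01663568 -0.98354226]] [-0.00428829  0.50649526  0.92057845]
spacer_centre [(array([176., 147.]), 0.69), (array([211., 135.]), 0.58)]
hub_square_centre [(array
[... 477 characters left out ...]
42 -0.57285756  0.01839846]
 [-0.38468026 -0.57349807 -0.72327108]
 [ 0.42488278  0.58560582 -0.69031909]] [-0.41140326  0.23618108  0.85193149]
spacer_centre [(array([283., 160.]), 0.72), (array([250., 142.]), 0.61)]
hub_square_centre [(array([332., 200.]), 0.7), (array([201., 192.]), 0.47)]
hub_opposed_centre [(array([258., 250.]), 0.96), (array([210., 282.]), 0.73)]
collar_centre [(array([203., 192.]), 0.72)]
shaft_seat [(array([187., 127.]), 0.69), (array([256., 249.]), 0.54), (array([368., 300.]), 0.48)]
tray_floor [(array([369., 299.]), 0.88), (array([238., 167.]), 0.37)]
tape_centre [(array([274., 200.]), 0.91)]
block_a_centre [(array([242., 166.]), 0.86), (array([283., 163.]), 0.41)]
```

View pics/top0.png

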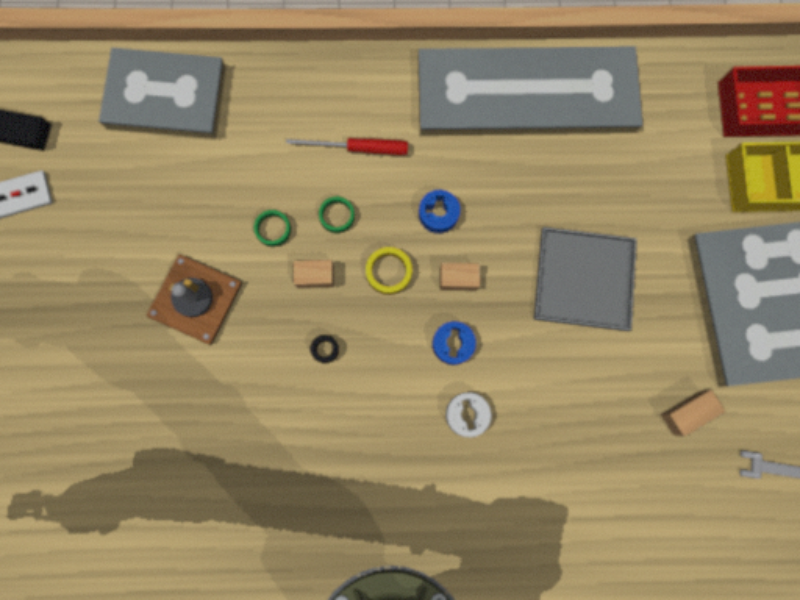

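View pics/side0.png

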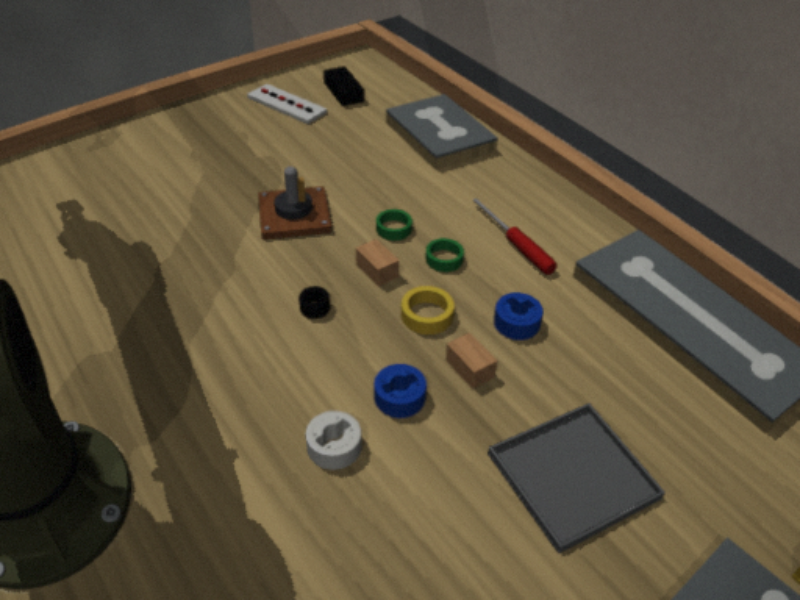

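The top view (800 px scale) shows the shaft at (190,295), the two green rings at (272,228) and (337,214), and the tape at (389,270). The right-angle hub is at (440,211), the opposed hub at (455,342), the white one at (470,414), the collar at (325,348) and the tray at (585,278). The right-hand green ring at (337,214) is the one to use.

```bash
cat > h.py <<'E'
import numpy as np, cv2
def project(s,X):
    P=np.atleast_2d(X)@s["R"].T+s["t"]; a=P[:,:2]/P[:,2:]; a=a*(1+s["k1"]*(a**2).sum(1,keepdims=True))
    return a@s["mtx"][:2,:2].T+s["mtx"][:2,2]
def ray(s,uv):
    uv=np.atleast_2d(uv).astype(float); d=(uv-s["mtx"][:2,2])/s["mtx"][0,0]; a=d.copy()
    for _ in range(20): a=d/(1+s["k1"]*(a**2).sum(1,keepdims=True))
    return np.c_[a,np.ones(len(a))]
def onplane(s,uv,z):
    D=ray(s,uv)@s["R"]; C=-s["R"].T@s["t"]; return (C+D*((z-C[2])/D[:,2])[:,None])
def rect(s,c,z,half=0.06,res=0.0005,img=None):
    n=int(2*half/res)+1; g=np.linspace(-half,half,n)
    # image up = +x world, left = +y world
    X=np.stack([c[0]-g[:,None]+0*g[None],c[1]-g[None]+0*g[:,None],np.full((n,n),z)],-1)
    uv=project(s,X.reshape(-1,3)).astype(np.float32).reshape(n,n,2)
    return cv2.remap(s["frame"] if img is None else img,uv[...,0],uv[...,1],cv2.INTER_CUBIC)
E
python3 - <<'E'
from h import *
T=dict(np.load("top0.npz"));S=dict(np.load("side0.npz"))
pts={"spacer":((211,135),(283,160),.01),"hubsq":((281,133),(332,200),.015),"hubop":((292,219),(258,250),.015),"collar":((208,222),(203,192),.012),"shaft":((122,188),(187,127),.03),"tray":((374,179),(369,299),.004),"tape":((250,175),(274,200),.0125)}
rows=[]
for n,(a,b,z) in pts.items():
    print(n,onplane(T,a,z).round(3),onplane(S,b,z).round(3))
c={n:onplane(T,a,z)[0] for n,(a,b,z) in pts.items()}
lst=[("hubsq",.03),("hubop",.03),("shaft",.07),("shaft",.015)]
M=np.vstack([np.hstack([rect(s,c[n],z,.06,.0006) for n,z in lst]) for s in(T,S)])
print(M.shape); cv2.imwrite("pics/rect.png",M[:,:800])
E
```

```text
spacer [[0.657 0.09  0.01 ]] [[0.652 0.087 0.01 ]]
hubsq [[ 0.658 -0.086  0.015]] [[ 0.655 -0.083  0.015]]
hubop [[ 0.441 -0.107  0.015]] [[ 0.442 -0.106  0.015]]
collar [[0.437 0.097 0.012]] [[0.438 0.097 0.012]]
shaft [[0.52  0.301 0.03 ]] [[0.516 0.303 0.03 ]]
tray [[ 0.539 -0.316  0.004]] [[ 0.548 -0.311  0.004]]
tape [[ 0.552 -0.007  0.012]] [[ 0.552 -0.011  0.013]]
(402, 804, 3)
```

View pics/rect.png

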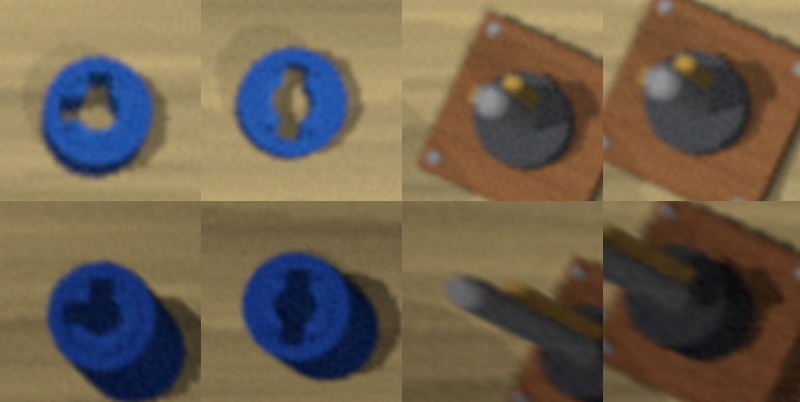

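Rectified crops (up = +x, left = +y): the right-angle hub's keyways point up and left, so its yaw is about -2°. The shaft's keys point up-right and left-up, so its yaw is about -25°. Next I'll fit these precisely.

```bash
cat >> h.py <<'E'
RES=.0005
def tmpl(kind,th,half=.05,ss=RES):
    # returns template,mask (up=+x, left=+y), th = yaw rad
    n=int(2*half/ss)+1; g=np.linspace(-half,half,n); x=-g[:,None]+0*g[None]; y=-g[None]+0*g[:,None]
    c,s=np.cos(th),np.sin(th); X=c*x+s*y; Y=-s*x+c*y; r=np.hypot(x,y); m=np.ones_like(r)
    if kind[:3]=="hub":
        kw=(r<.0125)|((np.abs(Y)<.00725)&(X>0)&(X<.023))
        kw|=((np.abs(X)<.00725)&(Y>0)&(Y<.023)) if kind=="hubsq" else ((np.abs(Y)<.00725)&(X<0)&(X>-.023))
        t=(r<.033)&~kw; m=r<.04
    elif kind=="ring": t=(r<th[1])&(r>th[0]) 
    elif kind=="base": t=(np.abs(X)<.055)&(np.abs(Y)<.055); m=(r>.045)
    elif kind=="tray": t=(np.abs(X)<.075)&(np.abs(Y)<.075)
    return t.astype(np.float32),m.astype(np.float32)
def fit(s,feat,c,z,kind,ths,half,pad=.025):
    F=rect(s,c,z,half+pad,RES,feat.astype(np.float32)); best=(-2,)
    for th in ths:
        t,m=tmpl(kind,th,half); t=cv2.GaussianBlur(t,(0,0),2)
        R=cv2.matchTemplate(F,t,cv2.TM_CCOEFF_NORMED,mask=m); R[~np.isfinite(R)]=-2
        _,v,_,(u,w)=cv2.minMaxLoc(R)
        if v>best[0]: k=pad/RES; best=(v,c[0]-(w-k)*RES,c[1]-(u-k)*RES,th)
    return np.round(best,4)
def ringfit(s,feat,c,z,ri,ro,pad=.02):
    half=ro+.008; n=int(2*half/RES)+1; g=np.linspace(-half,half,n); r=np.hypot(g[:,None],g[None])
    t=cv2.GaussianBlur(((r<ro)&(r>ri)).astype(np.float32),(0,0),2)
    R=cv2.matchTemplate(rect(s,c,z,half+pad,RES,feat.astype(np.float32)),t,cv2.TM_CCOEFF_NORMED)
    _,v,_,(u,w)=cv2.minMaxLoc(R); k=pad/RES
    return np.round((v,c[0]-(w-k)*RES,c[1]-(u-k)*RES),4)
E
python3 - <<'E'
from h import *
d=np.pi/180
for nm in("top","side"):
    s=dict(np.load(nm+"0.npz")); f=s["frame"].astype(float); B,G,Rr=f[...,0],f[...,1],f[...,2]
    print(nm)
    print("hubsq",fit(s,B-Rr,(.657,-.085),.03,"hubsq",np.arange(-12,13,1)*d,.045))
    print("hubop",fit(s,B-Rr,(.441,-.107),.03,"hubop",np.arange(-20,20,2)*d,.045))
    print("base",fit(s,(Rr-1.5*G),(.518,.302),.015,"base",np.arange(-45,0,1)*d,.07))
    print("tray",fit(s,-(Rr-B),(.543,-.314),.01,"tray",np.arange(-20,20,2)*d,.085))
    print("spacer",ringfit(s,G-Rr,(.655,.088),.02,.0225,.029), "other",ringfit(s,G-Rr,(.635,.168),.02,.0225,.029))
    print("collar",ringfit(s,-f.sum(2),(.437,.097),.024,.0125,.022))
    print("tape",ringfit(s,-B,(.552,-.009),.025,.027,.037))
    print("boss",ringfit(s,-Rr,(.518,.302),.030,.0,.030,.01))
    # depth-based ring centre of top points
    v,u=np.mgrid[:384,:512]; P=(ray(s,np.c_[u.ravel(),v.ravel()])*s["depth"].ravel()[:,None]-s["t"])@s["R"]
    for n,c,h,r in(("spacer",(.655,.088),.02,.04),("hubsq",(.657,-.085),.03,.045),("hubop",(.441,-.107),.03,.045),("collar",(.437,.097),.024,.03),("blockA",(.575,.115),.035,.045),("blockB",(.57,-.11),.035,.045),("tip",(.518,.302),.092,.03),("keys",(.518,.302),.07,.03)):
        k=(np.hypot(P[:,0]-c[0],P[:,1]-c[1])<r)&(abs(P[:,2]-h)<.005)
        q=P[k]; print(n,k.sum(),q.mean(0).round(4) if k.sum() else "",((q.min(0)+q.max(0))/2).round(4) if k.sum() else "")
E
```

```text
top
hubsq [ 0.9268  0.6505 -0.0845 -0.0873]
hubop [ 0.9674  0.4395 -0.101  -0.1047]
base [ 0.9275  0.5155  0.299  -0.4363]
tray [ 0.9718  0.541  -0.3155 -0.1396]
spacer [0.9577 0.6495 0.079 ] other [0.9517 0.628  0.1815]
collar [0.8937 0.434  0.096 ]
tape [ 0.8519  0.554  -0.004 ]
boss [0.8075 0.513  0.2925]
spacer 182 [0.6494 0.0795 0.0202] [0.6495 0.0791 0.02  ]
hubsq 424 [ 0.6502 -0.0851  0.0305] [ 0.6522 -0.0848  0.0298]
hubop 450 [ 0.4395 -0.101   0.0305] [ 0.4394 -0.1015  0.0299]
collar 180 [0.434  0.0977 0.0248] [0.4344 0.0978 0.0241]
blockA 367 [0.5522 0.1139 0.0358] [0.5521 0.1141 0.0353]
blockB 354 [ 0.5457 -0.1119  0.0355] [ 0.5444 -0.1131  0.0348]
tip 60 [0.5154 0.2993 0.0911] [0.5154 0.3008 0.0909]
keys 41 [0.5229 0.2971 0.0702] [0.5197 0.3028 0.0701]
side
hubsq [ 0.7663  0.6485 -0.0875 -0.0698]
hubop [ 0.7773  0.437  -0.1045 -0.1047]
base [ 0.8012  0.5075  0.284  -0.4189]
tray [ 0.8817  0.5385 -0.317  -0.1396]
spacer [0.6849 0.6465 0.076 ] other [0.6653 0.625  0.178 ]
collar [0.5388 0.4245 0.0785]
tape [ 0.5946  0.543  -0.0205]
boss [0.5596 0.509  0.292 ]
spacer 146 [0.6479 0.0777 0.018 ] [0.6483 0.0786 0.0182]
hubsq 436 [ 0.6481 -0.0879  0.0283] [ 0.6504 -0.0868  0.0289]
hubop 554 [ 0.4374 -0.1045  0.0285] [ 0.438  -0.1035  0.029 ]
collar 174 [0.4326 0.0947 0.0222] [0.4329 0.0963 0.0223]
blockA 274 [0.5513 0.1114 0.0335] [0.5512 0.1124 0.0341]
blockB 344 [ 0.5446 -0.1144  0.0335] [ 0.5433 -0.1153  0.0338]
tip 26 [0.513  0.2978 0.0892] [0.5131 0.2975 0.0891]
keys 48 [0.5172 0.2941 0.0697] [0.5184 0.2971 0.07  ]
```

>>> step_arm:
  plan:
    - [[-0.04,-0.027,0.0],0]
    - [[-0.09,-0.06,0.0],0]
    - [[-0.14,-0.095,0.01],0]
    - [[-0.19,-0.129,0.02],0]
    - [[-0.24,-0.163,0.03],0]
    - [[-0.29,-0.197,0.04],0]
    - [[-0.34,-0.231,0.05],0]
    - [[-0.39,-0.265,0.06],0]
  gripper: 0.9

```text
t: 1.9
ee_pos: [0.4737, 0.2762, 0.1885]
ee_rot: [0.388, 3.117, 0.002]
contact_force: [1.0, 0.9, -0.2]
finger_gap: 0.9
gripper_force: 0.0
```

```bash
cat > d.py <<'E'
import sys,numpy as np
from cell import robot
from scipy.spatial.transform import Rotation as Ro
# usage: d.py x y z [closing-axis yaw deg]
o=robot.observe(); R=Ro.from_rotvec(o["ee_rot"]).as_matrix()
a=np.array([float(v) for v in sys.argv[1:]])
yaw=np.degrees(np.arctan2(R[1,1],R[0,1]))
print("t",round(o["t"],2),"pos",o["ee_pos"].round(4),"yaw_y",yaw.round(1),"tilt",np.degrees(np.arccos(-R[2,2])).round(2),"j",o["joints"].round(2),"gap",round(o["finger_gap"],3),"F",o["contact_force"].round(1),"g",round(o["gripper_force"],1))
if len(a)>2:
    print("shift",(R.T@(a[:3]-o["ee_pos"])).round(4))
    if len(a)>3: t=-(a[3]-yaw); t=(t+90)%180-90; print("turn",np.radians(t).round(3))
E
python3 d.py .649 .0785 .1
```

```text
t 1.9 pos [0.4737 0.2762 0.1885] yaw_y 75.8 tilt 0.07 j [-0.8   0.14  0.24  1.8  -0.04  1.21  0.78] gap 0.9 F [ 1.   0.9 -0.2] g 0.0
shift [-0.2183 -0.1488  0.0885]
```

>>> step_arm:
  plan:
    - [[-0.04,-0.028,0.01],0]
    - [[-0.09,-0.061,0.03],0]
    - [[-0.14,-0.095,0.05],0]
    - [[-0.18,-0.124,0.07],0]
    - [[-0.208,-0.143,0.085],0]
    - [[-0.218,-0.149,0.0885],0]
    - [[-0.218,-0.149,0.0885],0]
    - [[-0.218,-0.149,0.0885],0]

```text
t: 2.9
ee_pos: [0.647, 0.0821, 0.1006]
ee_rot: [0.384, 3.118, 0.003]
contact_force: [-0.8, 0.5, 0.4]
finger_gap: 0.901
gripper_force: 0.0
```

```bash
python3 - <<'E'
from h import *
from cell import vision
s=vision.snapshot("side"); np.savez("side1.npz",**s)
u,v=project(s,[.649,.0785,.06])[0].astype(int); print(u,v)
cv2.imwrite("pics/s1.png",cv2.resize(s["frame"][v-60:v+60,u-80:u+80],(800,600)))
for z in(.06,.07,.08,.083,.09): print(z,[((project(s,[.649+a*.245*.045,.0785+a*.97*.045,z])[0]-[u-80,v-60])*5).round() for a in(-1,1)])
E
python3 d.py .649 .0785 .026
```

```text
285 145
0.06 [array([443., 364.]), array([364., 248.])]
0.07 [array([444., 347.]), array([365., 231.])]
0.08 [array([446., 329.]), array([366., 214.])]
0.083 [array([447., 324.]), array([367., 208.])]
0.09 [array([448., 311.]), array([367., 196.])]
t 2.95 pos [0.647  0.0821 0.1007] yaw_y 76.0 tilt 0.1 j [-0.46  0.44  0.37  1.62 -0.18  1.11  1.29] gap 0.899 F [-0.3  0.6  1.8] g 0.0
shift [-0.0028 -0.0032  0.0747]
```

View pics/s1.png

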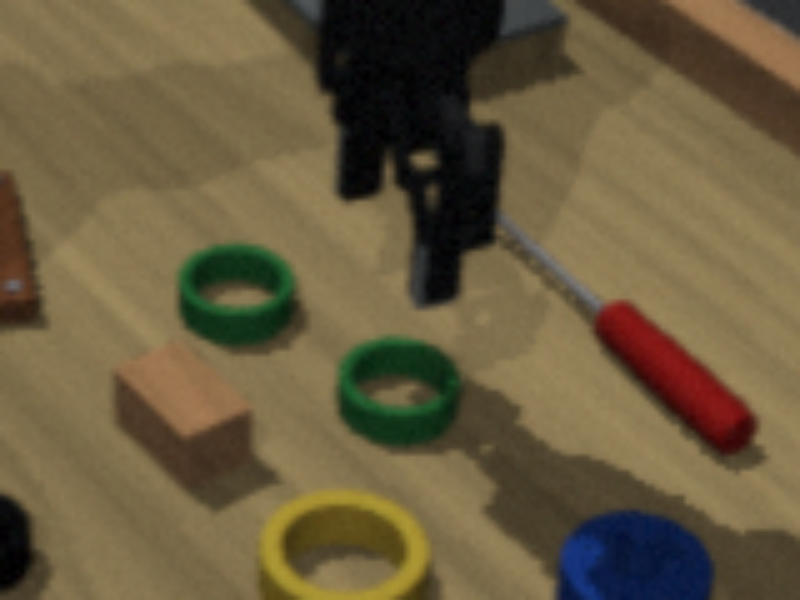

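The open fingertips sit about 9 mm ahead of the TCP: the near tip at (435,305) is at z≈0.091. So I can descend to TCP z≈0.016.

>>> step_arm:
  plan:
    - [[-0.003,-0.003,0.02],0]
    - [[-0.003,-0.003,0.045],0]
    - [[-0.003,-0.003,0.065],0]
    - [[-0.003,-0.003,0.078],0]
    - [[-0.003,-0.003,0.084],0]
    - [[-0.003,-0.003,0.084],0]

```text
t: 3.7
ee_pos: [0.6496, 0.0761, 0.0157]
ee_rot: [-0.388, -3.117, 0.0]
contact_force: [1.0, 0.2, 0.2]
finger_gap: 0.9
gripper_force: 0.0
```

>>> step_arm:
  plan:
    - [[0,0,0],0]
    - [[0,0,0],0]
    - [[0,0,0],0]
    - [[0,0,0],0]
    - [[0,0,0],0]
    - [[0,0,0],0]
  gripper: 0.4

```text
t: 4.45
ee_pos: [0.6508, 0.0762, 0.0174]
ee_rot: [0.388, 3.115, 0.001]
contact_force: [0.2, -1.3, 5.8]
finger_gap: 0.649
gripper_force: 63.8
```

```bash
python3 d.py .5143 .2987 .17
```

```text
t 4.45 pos [0.6508 0.0762 0.0174] yaw_y 75.8 tilt 0.16 j [-0.43  0.54  0.35  1.67 -0.22  0.96  1.32] gap 0.649 F [ 0.2 -1.3  5.8] g 63.8
shift [ 0.1865  0.1825 -0.1528]
```

>>> step_arm:
  plan:
    - [[0,0,-0.03],0]
    - [[0,0,-0.08],0]
    - [[0.01,0.01,-0.13],0]
    - [[0.04,0.039,-0.153],0]
    - [[0.075,0.073,-0.153],0]
    - [[0.11,0.108,-0.153],0]
    - [[0.145,0.142,-0.153],0]
    - [[0.17,0.166,-0.153],0]

```text
t: 5.45
ee_pos: [0.5235, 0.2811, 0.1687]
ee_rot: [-0.384, -3.117, -0.001]
contact_force: [0.4, 1.2, 0.3]
finger_gap: 0.647
gripper_force: 63.6
```

>>> step_arm:
  plan:
    - [[0.012,0.012,0],0]
    - [[0.0165,0.0165,0],0]
    - [[0.0165,0.0165,0],0]
    - [[0.0165,0.0165,0],0]

```text
t: 5.95
ee_pos: [0.5146, 0.2969, 0.1688]
ee_rot: [0.392, 3.116, -0.001]
contact_force: [0.2, -0.1, -0.8]
finger_gap: 0.652
gripper_force: 63.7
```

```bash
cat > held.py <<'E'
# held.py kind z cx cy: fit the held part and shaft in both pictures
import sys
from h import *
from cell import vision
kind,z,cx,cy,yaw=sys.argv[1],*map(float,sys.argv[2:6])
for nm in("top","side"):
    s=vision.snapshot(nm); np.savez(nm+"h.npz",**s); f=s["frame"].astype(float)
    if kind=="spacer": print(nm,ringfit(s,f[...,1]-f[...,2],(cx,cy),z,.0225,.029))
    elif kind=="collar": print(nm,ringfit(s,-f.sum(2),(cx,cy),z,.0125,.022))
    else: print(nm,fit(s,f[...,0]-f[...,2],(cx,cy),z,kind,np.radians(np.arange(yaw-25,yaw+26,2)),.045))
E
python3 held.py spacer .155 .5143 .2987 0; python3 d.py .5143 .2987 .17
```

```text
top [0.6003 0.5173 0.3032]
side [0.4495 0.5233 0.3187]
t 6.05 pos [0.5143 0.2974 0.1688] yaw_y 75.7 tilt 0.03 j [-0.8   0.26  0.27  1.71 -0.07  1.19  0.81] gap 0.653 F [ 0.6 -0.4 -0.1] g 63.7
shift [ 0.0003  0.0013 -0.0012]
```

>>> step_arm:
  plan:
    - [[-0.002,0.001,0.015],0]
    - [[-0.002,0.001,0.035],0]
    - [[-0.002,0.001,0.055],0]
    - [[-0.002,0.001,0.075],0]
    - [[-0.002,0.001,0.09],0]
    - [[-0.002,0.001,0.1],0]
    - [[-0.002,0.001,0.103],0]

```text
t: 6.92
ee_pos: [0.5155, 0.2991, 0.0652]
ee_rot: [-0.388, -3.117, 0.001]
contact_force: [-0.5, -0.1, -1.0]
finger_gap: 0.65
gripper_force: 63.6
```

>>> step_arm:
  plan:
    - [[0,0,0.007],0]
    - [[0,0,0.013],0]
    - [[0,0,0.017],0]
    - [[0,0,0.017],0]

```text
t: 7.42
ee_pos: [0.5155, 0.2991, 0.0485]
ee_rot: [-0.388, -3.117, 0.0]
contact_force: [0.1, -0.2, -0.6]
finger_gap: 0.65
gripper_force: 63.6
```

>>> step_arm:
  plan:
    - [[0,0,0],0]
    - [[0,0,0],0]
    - [[0,0,0],0]
    - [[0,0,-0.02],0]
    - [[0,0,-0.06],0]
    - [[0,0,-0.1],0]
    - [[0,0,-0.12],0]
  gripper: 0.9

```text
t: 8.3
ee_pos: [0.5171, 0.2999, 0.1733]
ee_rot: [0.388, 3.113, 0.006]
contact_force: [-0.4, 0.6, -0.1]
finger_gap: 0.897
gripper_force: 0.0
```

```bash
python3 d.py .6495 -.086 .12 85
```

```text
t 8.3 pos [0.5171 0.2999 0.1733] yaw_y 75.8 tilt 0.32 j [-0.81  0.26  0.28  1.7  -0.07  1.19  0.81] gap 0.897 F [-0.4  0.6 -0.1] g 0.0
shift [-0.2229 -0.3418  0.0527]
turn -0.161
```

>>> step_arm:
  plan:
    - [[-0.02,-0.03,0],0]
    - [[-0.05,-0.077,0],0]
    - [[-0.08,-0.123,0],0]
    - [[-0.11,-0.169,0],0]
    - [[-0.14,-0.215,0.01],0]
    - [[-0.17,-0.261,0.03],0]
    - [[-0.2,-0.307,0.045],0]
    - [[-0.218,-0.335,0.053],0]

```text
t: 9.3
ee_pos: [0.6452, -0.0829, 0.1167]
ee_rot: [0.393, 3.116, -0.002]
contact_force: [0.2, 0.1, 0.5]
finger_gap: 0.898
gripper_force: 0.0
```

>>> step_arm:
  plan:
    - [[-0.005,-0.007,0],0]
    - [[-0.005,-0.007,0],0]
    - [[-0.005,-0.007,0],0]

```text
t: 9.68
ee_pos: [0.6483, -0.0845, 0.1167]
ee_rot: [0.384, 3.117, 0.003]
contact_force: [-0.4, -0.4, 0.1]
finger_gap: 0.903
gripper_force: 0.0
```

```bash
python3 d.py .6495 -.086 .02; python3 - <<'E'
from h import *
from cell import vision
d=np.pi/180
for nm in("top","side"):
    s=vision.snapshot(nm); np.savez(nm+"2.npz",**s); f=s["frame"].astype(float)
    print(nm,"spacer",ringfit(s,f[...,1]-f[...,2],(.515,.299),.05,.0225,.029))
    v,u=np.mgrid[:384,:512]; P=(ray(s,np.c_[u.ravel(),v.ravel()])*s["depth"].ravel()[:,None]-s["t"])@s["R"]
    g=(f[...,1]-f[...,2]).ravel()>25
    k=g&(np.hypot(P[:,0]-.515,P[:,1]-.299)<.04); q=P[k]; print(k.sum(),np.percentile(q[:,2],[5,50,80,90,95]).round(3)); q=q[q[:,2]>.044]; print(((q.min(0)+q.max(0))/2).round(4))
    k=(np.hypot(P[:,0]-.515,P[:,1]-.299)<.03)&(P[:,2]>.085); print("tip",k.sum(),P[k].mean(0).round(4))
E
```

```text
t 9.68 pos [ 0.6483 -0.0845  0.1167] yaw_y 76.0 tilt 0.11 j [-0.27  0.44  0.47  1.61 -0.22  1.14  1.57] gap 0.903 F [-0.4 -0.4  0.1] g 0.0
shift [-0.0014 -0.0014  0.0967]
top spacer [0.7834 0.5155 0.3   ]
226 [0.031 0.05  0.051 0.052 0.053]
[0.5151 0.2992 0.067 ]
tip 62 [0.5151 0.2993 0.0916]
side spacer [0.5285 0.5125 0.2965]
161 [0.033 0.046 0.049 0.05  0.051]
[0.5129 0.2965 0.0486]
tip 33 [0.5127 0.297  0.0883]
```

>>> step_arm:
  plan:
    - [[-0.002,0.001,0.02],0]
    - [[-0.002,0.001,0.05],0]
    - [[-0.002,0.001,0.075],0]
    - [[-0.002,0.001,0.089],0]
    - [[-0.002,0.001,0.095],0]
    - [[-0.002,0.001,0.095],0]

```text
t: 10.52
ee_pos: [0.6503, -0.0866, 0.0208]
ee_rot: [0.388, 3.117, -0.0]
contact_force: [-0.4, 0.9, -0.2]
finger_gap: 0.902
gripper_force: 0.0
```

>>> step_arm:
  plan:
    - [[0,0,0],0]
    - [[0,0,0],0]
    - [[0,0,0],0]
    - [[0,0,0],0]
    - [[0,0,0],0]
    - [[0,0,0],0]
  gripper: 0.4

```text
t: 11.28
ee_pos: [0.6514, -0.0868, 0.0225]
ee_rot: [0.388, 3.115, 0.0]
contact_force: [0.3, 0.2, 6.1]
finger_gap: 0.745
gripper_force: 66.4
```

```bash
python3 d.py .5153 .2990 .17
```

```text
t 11.28 pos [ 0.6514 -0.0868  0.0225] yaw_y 75.8 tilt 0.17 j [-0.24  0.55  0.43  1.67 -0.27  0.98  1.61] gap 0.745 F [0.3 0.2 6.1] g 66.4
shift [ 0.2262  0.3407 -0.148 ]
```

>>> step_arm:
  plan:
    - [[0,0,-0.03],0]
    - [[0,0,-0.08],0]
    - [[0.01,0.015,-0.13],0]
    - [[0.035,0.053,-0.148],0.05]
    - [[0.065,0.098,-0.148],0.12]
    - [[0.095,0.143,-0.148],0.19]
    - [[0.125,0.188,-0.148],0.26]
    - [[0.155,0.233,-0.148],0.32]

```text
t: 12.28
ee_pos: [0.5559, 0.1788, 0.1687]
ee_rot: [-0.883, -3.015, -0.0]
contact_force: [-0.5, 0.9, -1.0]
finger_gap: 0.746
gripper_force: 66.3
```

```bash
python3 d.py .5153 .2990 .17 55.5
```

```text
t 12.28 pos [0.5559 0.1788 0.1687] yaw_y 57.4 tilt 0.01 j [-0.71  0.24  0.41  1.74 -0.1   1.18  0.73] gap 0.746 F [-0.5  0.9 -1. ] g 66.3
shift [ 0.099   0.0792 -0.0013]
turn 0.032
```

>>> step_arm:
  plan:
    - [[0.03,0.024,0],0.02]
    - [[0.06,0.049,0],0.032]
    - [[0.085,0.069,0],0.032]
    - [[0.095,0.077,0],0.032]
    - [[0.0975,0.079,0],0.032]
    - [[0.0975,0.079,0],0.032]
    - [[0.0975,0.079,0],0.032]

```text
t: 13.15
ee_pos: [0.5181, 0.2947, 0.1689]
ee_rot: [0.932, 3.0, -0.001]
contact_force: [0.6, 0.1, -1.0]
finger_gap: 0.751
gripper_force: 66.3
```

```bash
python3 d.py .5153 .2990 .17 55.5; python3 - <<'E'
from h import *
from cell import vision
M=[]
for nm in("top","side"):
    s=vision.snapshot(nm)
    np.savez(nm+"3.npz",**s)
    u,v=project(s,[.515,.299,.14])[0].astype(int); a=s["frame"][max(v-50,0):v+50,max(u-50,0):u+50]; M.append(cv2.resize(a,(400,400),interpolation=cv2.INTER_CUBIC))
cv2.imwrite("pics/held2.png",np.hstack(M))
E
python3 held.py hubsq .175 .515 .299 -25
```

```text
t 13.15 pos [0.5181 0.2947 0.1689] yaw_y 55.5 tilt 0.03 j [-0.86  0.26  0.35  1.7  -0.09  1.19  0.48] gap 0.751 F [ 0.6  0.1 -1. ] g 66.3
shift [ 0.0048  0.002  -0.0011]
turn -0.0
top [0.5979 0.516  0.292  0.    ]
side [0.4652 0.5155 0.2925 0.    ]
```

View pics/held2.png

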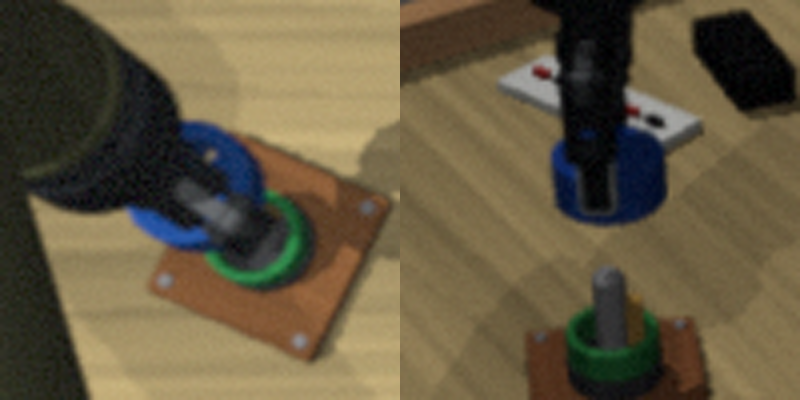

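The hub is held level above the shaft, with the shaft tip below it. I'll correct the offset and come down to just above the tip.

>>> step_arm:
  plan:
    - [[0.002,0.001,0.01],0]
    - [[0.0034,0.002,0.025],0]
    - [[0.0034,0.002,0.038],0]
    - [[0.0034,0.002,0.044],0]
    - [[0.0034,0.002,0.044],0]
    - [[0.0034,0.002,0.044],0]

```text
t: 14.1
ee_pos: [0.516, 0.3001, 0.1253]
ee_rot: [0.928, 3.001, 0.001]
contact_force: [0.8, 0.5, -1.2]
finger_gap: 0.749
gripper_force: 66.3
```

```bash
python3 d.py .5153 .2990 .17 55.5; python3 - <<'E'
from h import *
from cell import vision
from scipy.optimize import least_squares
for nm in("top","side"):
    s=vision.snapshot(nm); np.savez(nm+"4.npz",**s); f=s["frame"].astype(float)
    v,u=np.mgrid[:384,:512]; P=(ray(s,np.c_[u.ravel(),v.ravel()])*s["depth"].ravel()[:,None]-s["t"])@s["R"]
    b=(f[...,0]-f[...,2]).ravel()>40
    k=b&(np.hypot(P[:,0]-.515,P[:,1]-.299)<.05)&(P[:,2]>.09); q=P[k]; print(nm,k.sum(),q[:,2].min().round(4),q[:,2].max().round(4))
    top=np.percentile(q[:,2],95); w=q[(q[:,2]<.125)]; 
    C=-s["R"].T@s["t"]
    # outer cylinder wall facing camera
    if len(w)>20:
        r=least_squares(lambda p:np.hypot(w[:,0]-p[0],w[:,1]-p[1])-.033,[.515,.299],loss="soft_l1",f_scale=.001); print("wall",len(w),r.x.round(4),np.abs(r.fun).mean())
E
```

```text
t 14.1 pos [0.516  0.3001 0.1253] yaw_y 55.6 tilt 0.05 j [-0.86  0.3   0.34  1.75 -0.11  1.11  0.49] gap 0.749 F [ 0.8  0.5 -1.2] g 66.3
shift [-0.     -0.0013 -0.0447]
turn 0.002
top 241 0.1125 0.209
side 155 0.1046 0.1415
wall 44 [0.5138 0.3013] 0.0025015194452902897
```

>>> step_arm:
  plan:
    - [[-0.0014,-0.0013,0.003],0]
    - [[-0.0014,-0.0013,0.008],0]
    - [[-0.0014,-0.0013,0.013],0]
    - [[-0.0014,-0.0013,0.018],0]
    - [[-0.0014,-0.0013,0.022],0]
    - [[-0.0014,-0.0013,0.026],0]
    - [[-0.0014,-0.0013,0.028],0]
    - [[-0.0014,-0.0013,0.028],0]

```text
t: 15.2
ee_pos: [0.5159, 0.2982, 0.0966]
ee_rot: [-0.928, -3.001, -0.0]
contact_force: [-0.5, 0.7, -0.9]
finger_gap: 0.751
gripper_force: 66.3
```

>>> step_arm:
  plan:
    - [[0,0,0.003],0]
    - [[0,0,0.006],0]
    - [[0,0,0.009],0]
    - [[0,0,0.01],0]

```text
t: 15.7
ee_pos: [0.5159, 0.2983, 0.0867]
ee_rot: [-0.928, -3.001, -0.0]
contact_force: [-1.0, 1.3, 0.6]
finger_gap: 0.747
gripper_force: 66.4
```

Past the key tops (underside ≈0.064) without force, so the keyways are engaged.

>>> step_arm:
  plan:
    - [[0,0,0.004],0]
    - [[0,0,0.008],0]
    - [[0,0,0.011],0]
    - [[0,0,0.013],0]
    - [[0,0,0.013],0]

```text
t: 16.32
ee_pos: [0.5159, 0.2983, 0.0735]
ee_rot: [-0.928, -3.001, -0.0]
contact_force: [0.1, 2.3, -1.5]
finger_gap: 0.743
gripper_force: 66.3
```

>>> step_arm:
  plan:
    - [[0,0,0],0]
    - [[0,0,0],0]
    - [[0,0,0],0]
    - [[0,0,-0.02],0]
    - [[0,0,-0.06],0]
    - [[0,0,-0.1],0]
    - [[0,0,-0.11],0]
  gripper: 0.95

```text
t: 17.2
ee_pos: [0.518, 0.2988, 0.1887]
ee_rot: [0.927, 2.997, 0.009]
contact_force: [-0.0, -0.5, -0.2]
finger_gap: 0.951
gripper_force: 0.0
```

```bash
python3 d.py .434 .0965 .12
```

```text
t 17.2 pos [0.518  0.2988 0.1887] yaw_y 55.6 tilt 0.41 j [-0.86  0.25  0.35  1.68 -0.09  1.22  0.47] gap 0.951 F [-0.  -0.5 -0.2] g 0.0
shift [-0.0448 -0.2149  0.0673]
```

>>> step_arm:
  plan:
    - [[-0.006,-0.03,0],0]
    - [[-0.014,-0.07,0],0]
    - [[-0.023,-0.11,0.01],0]
    - [[-0.031,-0.15,0.03],0]
    - [[-0.039,-0.185,0.05],0]
    - [[-0.044,-0.208,0.065],0]
    - [[-0.045,-0.215,0.068],0]
    - [[-0.045,-0.215,0.068],0]
  gripper: 0.75

```text
t: 18.2
ee_pos: [0.4322, 0.0955, 0.1163]
ee_rot: [0.928, 3.001, 0.001]
contact_force: [0.6, 1.0, 0.0]
finger_gap: 0.747
gripper_force: 0.0
```

```bash
python3 d.py .434 .0968 .018; python3 - <<'E'
from h import *
from cell import vision
M=[]
for nm in("top","side"):
    s=vision.snapshot(nm); f=s["frame"].astype(float)
    v,u=np.mgrid[:384,:512]; P=(ray(s,np.c_[u.ravel(),v.ravel()])*s["depth"].ravel()[:,None]-s["t"])@s["R"]
    b=(f[...,0]-f[...,2]).ravel()>40
    k=b&(np.hypot(P[:,0]-.515,P[:,1]-.299)<.05); print(nm,k.sum(),np.percentile(P[k,2],[2,50,90,95]).round(4))
    print(fit(s,f[...,0]-f[...,2],(.515,.299),.08,"hubsq",np.radians(np.arange(-45,0,1)),.045))
    u,v=project(s,[.515,.299,.08])[0].astype(int); M.append(cv2.resize(s["frame"][max(v-40,0):v+40,u-40:u+40],(400,400),interpolation=cv2.INTER_CUBIC))
cv2.imwrite("pics/hub.png",np.hstack(M))
E
```

```text
t 18.2 pos [0.4322 0.0955 0.1163] yaw_y 55.6 tilt 0.06 j [-0.73 -0.02  0.46  2.12  0.01  1.04  0.69] gap 0.747 F [0.6 1.  0. ] g 0.0
shift [-0.0008  0.002   0.0983]
top 578 [0.0621 0.0805 0.0826 0.0831]
[ 0.9043  0.516   0.298  -0.384 ]
side 54 [0.0522 0.0645 0.0767 0.078 ]
[ 0.3382  0.5005  0.274  -0.0349]
```

View pics/hub.png

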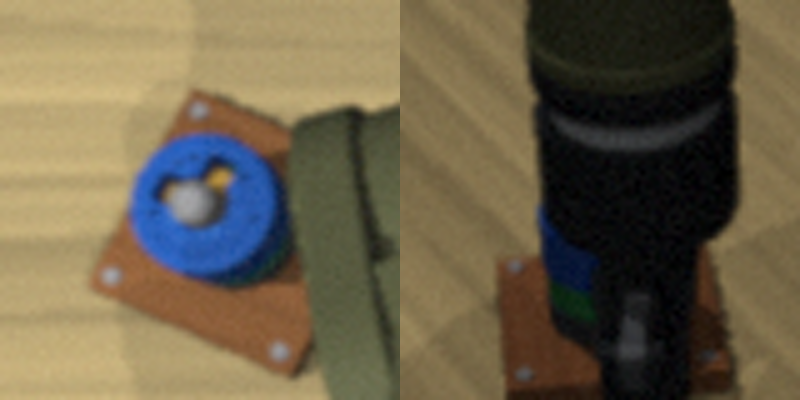

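The hub is seated: its top is at z=0.0805 and the keys show in the keyways. Next is the collar.

>>> step_arm:
  plan:
    - [[-0.001,0.002,0.02],0]
    - [[-0.001,0.002,0.05],0]
    - [[-0.001,0.002,0.077],0]
    - [[-0.001,0.002,0.092],0]
    - [[-0.001,0.002,0.0975],0]
    - [[-0.001,0.002,0.0975],0]

```text
t: 19.05
ee_pos: [0.4343, 0.0966, 0.0187]
ee_rot: [0.927, 3.001, 0.001]
contact_force: [0.1, -0.0, -0.4]
finger_gap: 0.748
gripper_force: 0.0
```

>>> step_arm:
  plan:
    - [[0,0,0],0]
    - [[0,0,0],0]
    - [[0,0,0],0]
    - [[0,0,0],0]
    - [[0,0,0],0]
    - [[0,0,0],0]
  gripper: 0.2

```text
t: 19.8
ee_pos: [0.4346, 0.0966, 0.0197]
ee_rot: [0.928, 3.0, 0.003]
contact_force: [-1.1, -0.3, 6.5]
finger_gap: 0.495
gripper_force: 60.1
```

```bash
python3 d.py .5153 .299 .17
```

```text
t 19.8 pos [0.4346 0.0966 0.0197] yaw_y 55.6 tilt 0.11 j [-0.71  0.15  0.46  2.19 -0.09  0.82  0.78] gap 0.495 F [-1.1 -0.3  6.5] g 60.1
shift [ 0.0476  0.2129 -0.15  ]
```

>>> step_arm:
  plan:
    - [[0,0,-0.03],0]
    - [[0,0,-0.08],0]
    - [[0.004,0.02,-0.13],0]
    - [[0.013,0.06,-0.15],0]
    - [[0.023,0.105,-0.15],0]
    - [[0.034,0.15,-0.15],0]
    - [[0.042,0.188,-0.15],0]
    - [[0.047,0.208,-0.15],0]

```text
t: 20.8
ee_pos: [0.5125, 0.297, 0.1685]
ee_rot: [0.925, 3.002, 0.001]
contact_force: [0.7, 0.0, -1.5]
finger_gap: 0.494
gripper_force: 61.3
```

>>> step_arm:
  plan:
    - [[0.001,0.005,0.01],0]
    - [[0.001,0.005,0.03],0]
    - [[0.001,0.005,0.04],0]
    - [[0.001,0.005,0.045],0]
    - [[0.001,0.005,0.045],0]
    - [[0.001,0.005,0.045],0]

```text
t: 21.55
ee_pos: [0.5148, 0.2993, 0.1241]
ee_rot: [0.928, 3.001, 0.002]
contact_force: [-0.2, 0.0, -1.0]
finger_gap: 0.497
gripper_force: 61.3
```

```bash
python3 d.py .5153 .299 .1
```

```text
t 21.55 pos [0.5148 0.2993 0.1241] yaw_y 55.6 tilt 0.08 j [-0.87  0.3   0.35  1.75 -0.12  1.1   0.49] gap 0.497 F [-0.2  0.  -1. ] g 61.3
shift [-0.0005 -0.      0.0241]
```

Seated TCP z is about 0.080 + 0.0197 = 0.0997.

>>> step_arm:
  plan:
    - [[-0.0005,0,0.004],0]
    - [[-0.0005,0,0.008],0]
    - [[-0.0005,0,0.012],0]
    - [[-0.0005,0,0.016],0]
    - [[-0.0005,0,0.02],0]
    - [[-0.0005,0,0.023],0]
    - [[-0.0005,0,0.023],0]

```text
t: 22.42
ee_pos: [0.5148, 0.2989, 0.1002]
ee_rot: [-0.928, -3.001, 0.0]
contact_force: [1.3, -0.8, -0.6]
finger_gap: 0.49
gripper_force: 61.3
```

>>> step_arm:
  plan:
    - [[0,0,0],0]
    - [[0,0,0],0]
    - [[0,0,0],0]
    - [[0,0,-0.02],0]
    - [[0,0,-0.06],0]
    - [[0,0,-0.08],0]
    - [[0,0,-0.08],0]
  gripper: 0.75

```text
t: 23.3
ee_pos: [0.5163, 0.2997, 0.1836]
ee_rot: [0.927, 2.998, 0.007]
contact_force: [-0.0, 0.2, -0.6]
finger_gap: 0.746
gripper_force: 0.0
```

```bash
python3 d.py .4395 -.102 .13 84
```

```text
t 23.3 pos [0.5163 0.2997 0.1836] yaw_y 55.6 tilt 0.32 j [-0.88  0.25  0.36  1.69 -0.09  1.21  0.48] gap 0.746 F [-0.   0.2 -0.6] g 0.0
shift [-0.1633 -0.3752  0.0519]
turn -0.495
```

>>> step_arm:
  plan:
    - [[-0.013,-0.03,0],-0.03]
    - [[-0.033,-0.075,0],-0.1]
    - [[-0.055,-0.125,0],-0.18]
    - [[-0.077,-0.177,0],-0.26]
    - [[-0.1,-0.229,0.01],-0.34]
    - [[-0.122,-0.28,0.025],-0.42]
    - [[-0.144,-0.33,0.045],-0.48]
    - [[-0.158,-0.362,0.052],-0.495]
  gripper: 0.95

```text
t: 24.3
ee_pos: [0.4387, -0.0915, 0.1268]
ee_rot: [-0.167, -3.135, -0.0]
contact_force: [0.4, 0.8, -0.1]
finger_gap: 0.95
gripper_force: 0.0
```

>>> step_arm:
  plan:
    - [[-0.004,-0.013,0],0]
    - [[-0.004,-0.013,0],0]
    - [[-0.004,-0.013,0],0]

```text
t: 24.68
ee_pos: [0.4434, -0.1015, 0.1281]
ee_rot: [-0.163, -3.137, -0.0]
contact_force: [0.4, -1.1, -0.7]
finger_gap: 0.95
gripper_force: 0.0
```

```bash
python3 d.py .4395 -.102 .022; python3 - <<'E'
from h import *
from cell import vision
M=[]
for nm in("top","side"):
    s=vision.snapshot(nm); f=s["frame"].astype(float)
    v,u=np.mgrid[:384,:512]; P=(ray(s,np.c_[u.ravel(),v.ravel()])*s["depth"].ravel()[:,None]-s["t"])@s["R"]
    k=(np.hypot(P[:,0]-.515,P[:,1]-.299)<.021)&(f.sum(2).ravel()<150)&(P[:,2]>.09); q=P[k]; print(nm,k.sum(),np.percentile(q[:,2],[5,50,95]).round(4) if k.sum() else "",((q.min(0)+q.max(0))/2).round(4) if k.sum() else "")
    u,v=project(s,[.515,.299,.08])[0].astype(int); M.append(cv2.resize(s["frame"][max(v-40,0):v+40,u-40:u+40],(400,400),interpolation=cv2.INTER_CUBIC))
cv2.imwrite("pics/collar.png",np.hstack(M))
E
```

```text
t 24.68 pos [ 0.4434 -0.1015  0.1281] yaw_y 84.1 tilt 0.04 j [-0.5  -0.02  0.67  2.08  0.01  1.07  1.63] gap 0.95 F [ 0.4 -1.1 -0.7] g 0.0
shift [ 0.0037 -0.0009  0.1061]
top 193 [0.0938 0.1043 0.1073] [0.5139 0.2984 0.0996]
side 143 [0.0912 0.1008 0.1036] [0.5137 0.2981 0.0976]
```

View pics/collar.png

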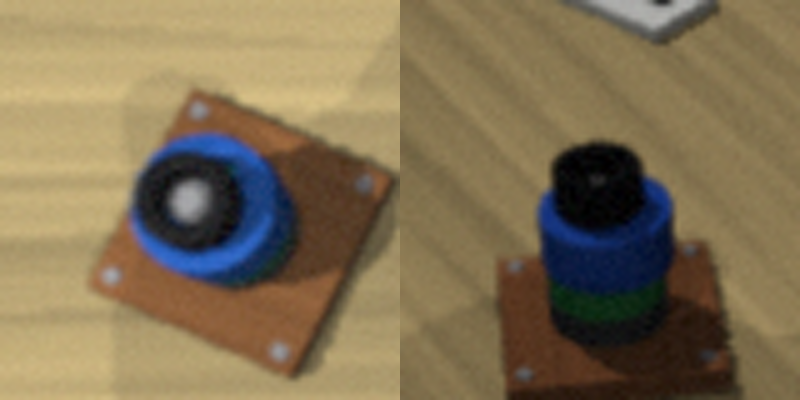

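The collar is level on the hub, with its top at about 0.104, so the stack is complete. Now the opposed hub goes to the tray.

>>> step_arm:
  plan:
    - [[0.002,-0.001,0.02],0]
    - [[0.0037,-0.001,0.055],0]
    - [[0.0037,-0.001,0.083],0]
    - [[0.0037,-0.001,0.1],0]
    - [[0.0037,-0.001,0.106],0]
    - [[0.0037,-0.001,0.106],0]

```text
t: 25.52
ee_pos: [0.4399, -0.1026, 0.0224]
ee_rot: [-0.163, -3.137, 0.0]
contact_force: [0.5, -0.6, -0.1]
finger_gap: 0.949
gripper_force: 0.0
```

>>> step_arm:
  plan:
    - [[0,0,0],0]
    - [[0,0,0],0]
    - [[0,0,0],0]
    - [[0,0,0],0]
    - [[0,0,0],0]
    - [[0,0,0],0]
  gripper: 0.4

```text
t: 26.28
ee_pos: [0.4406, -0.1029, 0.0239]
ee_rot: [0.164, 3.136, 0.002]
contact_force: [-4.0, 0.8, 9.8]
finger_gap: 0.76
gripper_force: 63.8
```

```bash
python3 d.py .5405 -.3158 .12
```

```text
t 26.27 pos [ 0.4406 -0.1029  0.0239] yaw_y 84.0 tilt 0.11 j [-0.46  0.18  0.68  2.18 -0.15  0.83  1.78] gap 0.76 F [-4.   0.8  9.8] g 63.8
shift [-0.1217 -0.2012 -0.0962]
```

>>> step_arm:
  plan:
    - [[0,0,-0.03],0]
    - [[0,0,-0.07],0]
    - [[-0.008,-0.014,-0.096],0]
    - [[-0.03,-0.05,-0.096],0]
    - [[-0.055,-0.091,-0.096],0]
    - [[-0.08,-0.132,-0.096],0]
    - [[-0.105,-0.173,-0.096],0]
    - [[-0.118,-0.195,-0.096],0]

```text
t: 27.28
ee_pos: [0.5374, -0.312, 0.1189]
ee_rot: [0.167, 3.136, -0.003]
contact_force: [0.1, -0.2, -0.6]
finger_gap: 0.753
gripper_force: 66.7
```

>>> step_arm:
  plan:
    - [[-0.003,-0.006,0.015],0]
    - [[-0.003,-0.006,0.035],0]
    - [[-0.003,-0.006,0.055],0]
    - [[-0.003,-0.006,0.07],0]
    - [[-0.003,-0.006,0.08],0]
    - [[-0.003,-0.006,0.083],0]
    - [[-0.003,-0.006,0.083],0]

```text
t: 28.15
ee_pos: [0.5392, -0.3157, 0.0355]
ee_rot: [0.165, 3.137, -0.0]
contact_force: [-0.1, -0.5, -1.8]
finger_gap: 0.756
gripper_force: 66.7
```

```bash
python3 d.py .5405 -.3158 .0285
```

```text
t 28.15 pos [ 0.5392 -0.3157  0.0355] yaw_y 84.0 tilt 0.03 j [-0.09  0.55  0.73  1.75 -0.42  1.01  2.27] gap 0.756 F [-0.1 -0.5 -1.8] g 66.7
shift [-0.0013  0.0001  0.007 ]
```

>>> step_arm:
  plan:
    - [[0,0,0.004],0]
    - [[0,0,0.007],0]
    - [[0,0,0.007],0]

```text
t: 28.52
ee_pos: [0.5391, -0.3156, 0.0283]
ee_rot: [0.165, 3.137, 0.0]
contact_force: [0.3, -0.6, -0.5]
finger_gap: 0.757
gripper_force: 66.7
```

>>> step_arm:
  plan:
    - [[0,0,0],0]
    - [[0,0,0],0]
    - [[0,0,0],0]
    - [[0,0,-0.02],0]
    - [[0,0,-0.06],0]
    - [[0,0,-0.1],0]
    - [[0.03,0.05,-0.12],0]
    - [[0.05,0.1,-0.12],0]
  gripper: 0.9

```text
t: 29.52
ee_pos: [0.5, -0.2117, 0.1513]
ee_rot: [0.169, 3.132, -0.001]
contact_force: [1.4, 1.2, 0.8]
finger_gap: 0.903
gripper_force: 0.0
```

>>> step_arm:
  plan:
    - [[0.02,0.05,0],0]
    - [[0.05,0.1,0],0]
    - [[0.07,0.15,0],0]
    - [[0.07,0.15,0],0]

```text
t: 30.02
ee_pos: [0.4454, -0.0505, 0.1494]
ee_rot: [0.154, 3.136, 0.005]
contact_force: [1.2, -0.9, 0.1]
finger_gap: 0.898
gripper_force: 0.0
```

```bash
python3 - <<'E'
from h import *
from cell import vision
for nm in("top","side"):
    s=vision.snapshot(nm); f=s["frame"].astype(float)
    cv2.imwrite(f"pics/{nm}9.png",cv2.resize(s["frame"],(800,600)))
    print(fit(s,f[...,0]-f[...,2],(.54,-.316),.034,"hubop",np.radians(np.arange(-20,20,2)),.045))
E
```

```text
[ 0.8913  0.538  -0.3125 -0.1396]
[ 0.7514  0.536  -0.3155 -0.0698]
```

View pics/side9.png

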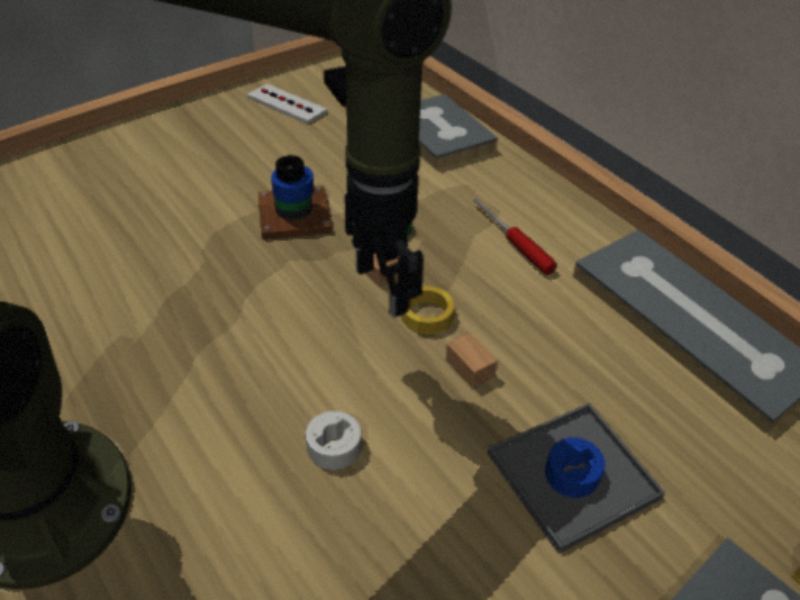

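View pics/top9.png

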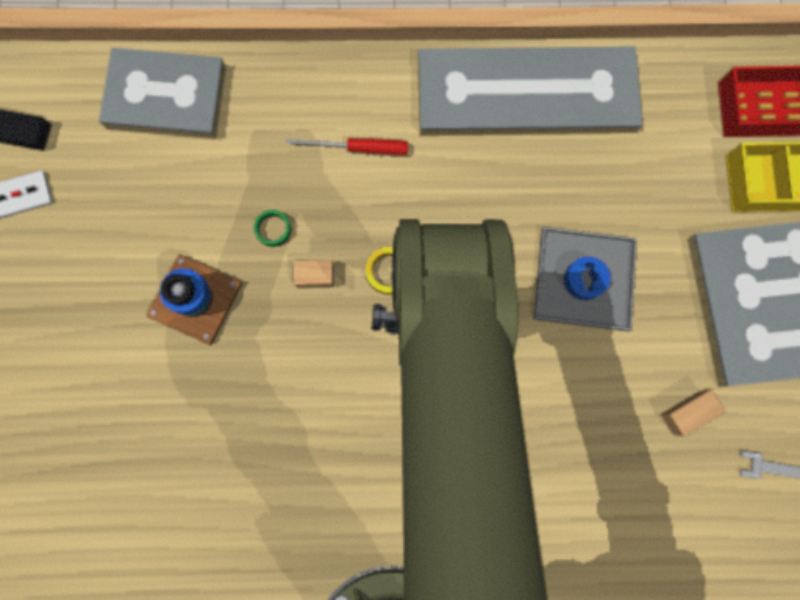

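The stack stands at (292,185) in the side view, the other hub is upright in the tray at (575,467), and the bystanders haven't moved. Handing in.

```bash
python3 -c "
from cell import robot
print(robot.hand_in())"
```

```text
the job is handed in; nothing more can be done
None
```

I built the stack on the shaft (green spacer, matching blue hub, black collar), stood the other hub upright in the tray and handed the job in at about 30 s. The final pictures show all of it in place, but the hand-in returned no verdict.

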